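# Nip up the holding-down nut deep in the printing press's side frame

### The arm

A 6-joint arm with a two-finger parallel gripper is mounted at the origin on the work surface. World frame = base frame: x ahead of the robot, y to its left, z up, the work surface at z = 0. Lengths are in m, angles in rad, forces in N, time in s.
With the tool pointing down it reaches from about 0.325 to 0.75 m from the base axis. Payload 7.6 kg.
Tool frame: the origin (TCP) lies where the fingers leave the gripper's body, on its centre line; the fingertips stand 73 mm ahead of it and the grasp point (between the pads) lies 54 mm ahead of it; z points along the fingers, y is the direction in which the jaws open and shut (so a half turn about z gives the same grasp; the last joint's range is limited). The gripper opens to 85 mm and grips with 20 to 120 N. Pads are 22 mm wide; open, the fingers measure 114 mm over their backs; the gripper's body (76 mm by 85 mm) begins 54 mm behind the grasp point. The pads swing forward as they close: fully open they stand 13 mm farther back than shut.
Start: joints at [-1.293, 0.052, 1.401, -0, 1.689, -0.07], TCP at [0.179, -0.494, 0.304] pointing down, gripper open.
Joint ranges: [-2.9, 2.9], [-0.91, 2.17], [0.12, 2.37], [-1.06, 4.2], [0.26, 2.73], [-2.93, 2.93]. Speed limits (rad/s): [2.57, 2.57, 3.01, 3.14, 3.14, 3.14].

### API

Orientations are given as a rotation vector (axis times angle).
In Python, from rig import * gives the robot as it stands. The module is installed in compiled form; this text tells all that it offers.
- The arm moves only by the tool move_arm, never from a script. Its argument "series" is one flat list of numbers, 7 for each row, row after row: the shift along the world's x, y, z in cm, then the turn, a rotation vector about the world's x, y, z in degrees, then the closure, from -1 (fully open) to 1 (shut), so that 0 is half open. A call has 1 to 5 rows; each row shifts and turns the commanded pose from where the row before left it; what a row does not reach is not made up. A row lasts 1/8 s, in which the tool goes at most 62.5 mm and 10.7 degrees, less where a joint would pass 70% of its speed; a pose out of reach is approached as far as the arm can. A call is refused whole if a number of a shift passes 6.25 or a number of a turn 10.7, either way. A call with a gripper value outside its range is refused whole. The fingers move at their own pace and stop on an object; "force" is the grip in N (left out, the last holds). Time passes only in rows, so rows that do not move let the fingers close. It gives the time, the measured TCP pose, the force and the opening at its end, in the units of the state.
- sense(): the state, without advancing time (a new reading comes with each control period).
- read_camera(name): name is "scene" or "side" or "wrist"; returns the picture (400x640x3 uint8, blue, green, red); there is no depth.
- camera_model(name): a dict with "fx", "fy", "cx", "cy" (pixels), "T" (4x4, takes a point from camera to world coordinates). Camera axes: x right, y down, z forward; pixel columns grow to the right and rows downward; lengths in m; the calibration is good to about 2 mm. A picture is of the moment at which its call begins: read the wrist's pose just before it. camera_model takes no time and is no camera call; for the wrist camera it gives the pose at the moment of the call.
- job_done(): hands the job in, once; it reports no verdict.
The state is a dict: "clock": time; "joint_pos": joint angles; "qvel": joint speeds; "effort": joint torques, N m; "tcp_pos": TCP position; "eef_rot": TCP orientation; "force": force on the tool from outside, world axes, zero at the start; "ft_torque": the same for the moment, N m; "opening": finger opening in m.
Only numpy, scipy, OpenCV 4.12 (cv2) and the standard library are available. Lean on these libraries where they do the work, as an engineer would, in place of code of your own. Each camera call takes 0.05 s, during which the arm holds its last target.

### The job

One holding-down nut of the roller printing press is slack: it sits at the bottom of the open, unplugged bore in the side frame with the crank. Take the long T-handled socket wrench from the wooden stand, feel it gently onto the nut without ramming it, and tighten the nut clockwise until it is firm on its rubber washer, without crushing the rubber. Then stand the wrench upright in the wooden stand again and let go, leaving the short wrench and everything else on the table where they are.

Things in the scene. Friction and masses are not known exactly. Their poses are not given: they have to be found in the camera images.
- press: Roller printing press, dark grey cast iron, fixed. Origin on the table under the open bore's axis; x along the crank-side frame, y to the other frame, z up. Crank-side frame: x -40 to 190 mm, y -37 to 37, 135 high; on its flat top a 16 mm high screw at x 75, a black plug at x 150. Bearing and crank reach y -142 at x 40 to 200, below 120 mm. Roller, bed at y 37 to 259, below 120 mm.
- bore (a point): Centre of the mouth of the open bore in the top of the crank-side frame, 135 mm above the table. The bore is round, vertical, 53 mm wide and 105 mm deep.
- nut_top (a point): Top of the steel hexagon nut on the bore's axis, 80 mm below the mouth (55 mm above the table). Nut 30 mm across flats, 16 mm high, top 3 mm chamfered; a 20 mm stud stands 7 mm above it; the steel washer under it is 39 mm above the table. How its flats stand is not measured and differs every time: feel for it. The socket has about 0.08 rad of play on it either way.
- nut (a joint): Turn of the nut on its thread in rad, growing clockwise seen from above (tightening); tells nothing of how its flats stand. Starts at 0.1 to 0.6, turns against about 0.1 N m, and at 1.2 is down on the rubber washer. It stays where it is left.
- rubber (a joint): Further clockwise turn of the nut, in rad, that squeezes its rubber washer; 0 when relaxed, about 0.07 while the nut is run down, then 1.5 N m per rad once the nut is down. Firm is 0.25 to 0.5 (0.4 to 0.75 N m); above 0.65 (1 N m) the rubber is crushed. It springs back when the wrench is let go or turned back by as much; turning back further slackens the nut.
- wrench: Long T-handled socket wrench, 0.34 to 0.53 kg, upright in a stand hole. Origin: centre of the socket's lower end; z up the shank, x along the handle bar. Socket 44 mm wide; its hexagon 31.4 mm across flats, 26 mm deep, flats facing x and every 60 degrees. Black bar 100 mm long, 18 thick (y), 26 high, centred 155 mm up. It stands by itself in bore or stand, so it may be regripped.
- handle (a point): Centre of the long wrench's handle bar, 155 mm above its socket end: grip here, across the 18 mm thickness.
- short_wrench: Short T-handled socket wrench in the stand's other hole: same socket and bar, but the bar is centred only 95 mm above the socket end, too short for this bore. Leave it. Origin: centre of its socket's lower end.
- stand: Wooden tool stand, fixed: block 78 mm (x) by 170 mm (y) by 62 mm high on an 8 mm board 110 by 200 mm, with two round vertical holes 50 mm wide, 45 mm deep, 85 mm apart along y. Origin at the centre of its underside. Which wrench is in which hole varies.
- hole0 (a point): Centre of the mouth of the stand's hole at its -y end, 62 mm above the table; hole floor 17 mm above the table.
- hole1 (a point): Centre of the mouth of the stand's hole at its +y end, 62 mm above the table; hole floor 17 mm above the table.
- ink_roller: Hand ink roller lying on the press bed (bystander). Origin under the middle of its rubber roller.
- ink_tin: Ink tin, 72 mm wide, 75 mm high (bystander). Origin at the centre of its underside.
- glue_bottle: White glue bottle, 60 mm wide, 160 mm high (bystander). Origin at the centre of its underside.
- brush_jar: Glass jar of brushes, 80 mm wide, 210 mm high with the brushes (bystander). Origin at the centre of its underside.
- bore_plug: Black plastic plug of the open bore, 58 mm wide, 18 mm high, lying on the table (bystander). Origin at the centre of its underside.
- marker: Grey marker pen, 135 mm long, lying on the table (bystander). Origin at the middle of its underside.
Things that resemble listed ones, but are neither listed nor needed, are in the scene too. Of the things that look like the stand, the larger one is meant. What is shaped like the wrench but pink is not meant.

How it is judged:
By the outcome, as a careful person would: the job done as asked, in the order asked, and still so for the second after the job is handed in, with the robot touching nothing.
It also fails if it takes over 64 s, if anything falls off the work surface, if the arm or the gripper's body presses on something with over 40 N, if the wrist force passes 120 N, or if a joint passes its speed limit or range.

## Working session

There is one attempt and no reset: what is moved stays moved. The work goes in short steps, Python scripts to look and compute and a tool call to move; the robot and the scene stay as the last step left them, time stands still between calls to the robot, and variables do not carry over. Pictures are saved under pics/ and viewed, and the job is handed in when it is done.

Besides the shell and the picture viewer there is one more tool, called after "Request:" as name(argument=value, ...), one argument or row to a line, values as JSON. move_arm: Moves the arm, as the interface text tells. Its arguments: {"type":"object","properties":{"series":{"type":"array","items":{"type":"number"}},"force":{"type":"number"}},"required":["series"]}

```bash
mkdir -p pics
python3 - <<'E'
from rig import *
import cv2
s=sense();print(s)
for n in ["scene","side","wrist"]:
    m=camera_model(n);print(n,m)
    cv2.imwrite(f"pics/{n}0.png",read_camera(n))
E
```

```text
{'clock': 0.0, 'joint_pos': array([-1.29327240e+00,  5.28168340e-02,  1.40170370e+00,  3.48362329e-05,
        1.68861120e+00, -7.02867659e-02]), 'qvel': array([ 0.0003831 ,  0.00073069, -0.00085688, -0.00169502, -0.00108682,
       -0.00152515]), 'effort': array([-8.56856477e-04, -3.81663430e+01, -3.60185158e+01, -1.18167168e-04,
        6.09530558e-03, -5.19026827e-06]), 'tcp_pos': array([ 0.17892528, -0.49337261,  0.30309339]), 'eef_rot': array([-3.09269419e+00, -5.43330872e-01,  1.95907723e-04]), 'force': array([ 0.49139948,  0.49112438, -0.18715009]), 'ft_torque': array([ 0.04757187, -0.03074335,  0.05489549]), 'opening': 0.08520471085247341}
scene {'fx': 442.5329455494187, 'fy': 442.5329455494187, 'cx': 323.36166139349564, 'cy': 193.94073638447537, 'T': array([[-0.32227063,  0.81878135, -0.47511971,  1.20799573],
       [ 0.94661495,  0.28289845, -0.15455941,  0.239379  ],
       [ 0.00786027, -0.49956537, -0.86624053,  1.45452886],
       [ 0.        ,  0.        ,  0.        ,  1.        ]])}
side {'fx': 404.6597936179419, 'fy': 404.6597936179419, 'cx': 322.2399575634014, 'cy': 196.0507576651419, 'T': array([[ 0.79111699, -0.35826776,  0.49576015, -0.30151998],
       [-0.61130601, -0.49086539,  0.62077059, -0.94506622],
       [ 0.02094941, -0.79416332, -0.60734318,  1.04186326],
       [ 0.        ,  0.        ,  0.        ,  1.        ]])}
wrist {'fx': 305.91888695799554, 'fy': 305.91888695799554, 'cx': 317.7569105227782, 'cy': 198.26172161339144, 'T': array([[ 3.41348722e-01, -8.97073304e-01, -2.80607445e-01,
         2.50579780e-01],
       [-9.39936597e-01, -3.25938895e-01, -1.01405274e-01,
        -4.69124106e-01],
       [-4.92916533e-04,  2.98367767e-01, -9.54450854e-01,
         3.72674525e-01],
       [ 0.00000000e+00,  0.00000000e+00,  0.00000000e+00,
         1.00000000e+00]])}
```

View pics/scene0.png

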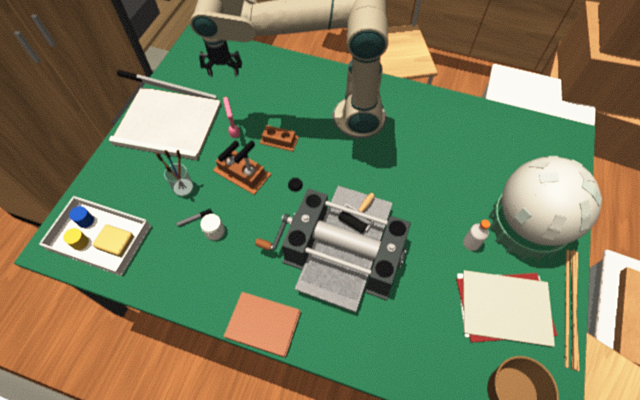

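View pics/side0.png

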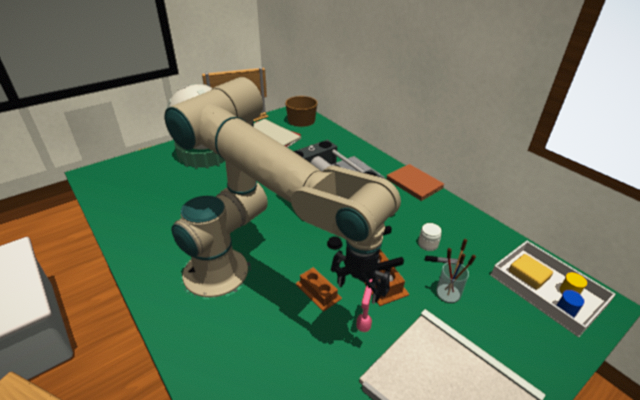

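View pics/wrist0.png

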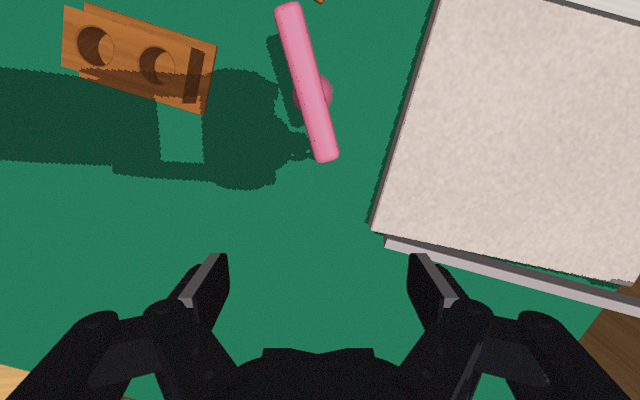

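Run:
```python
import cv2
a=cv2.imread("pics/scene0.png")
cv2.imwrite("pics/c1.png",cv2.resize(a[120:220,150:310],None,fx=5,fy=5,interpolation=cv2.INTER_CUBIC))
cv2.imwrite("pics/c2.png",cv2.resize(a[170:310,250:420],None,fx=4,fy=4,interpolation=cv2.INTER_CUBIC))
```

```text
(no output)
```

View pics/c1.png

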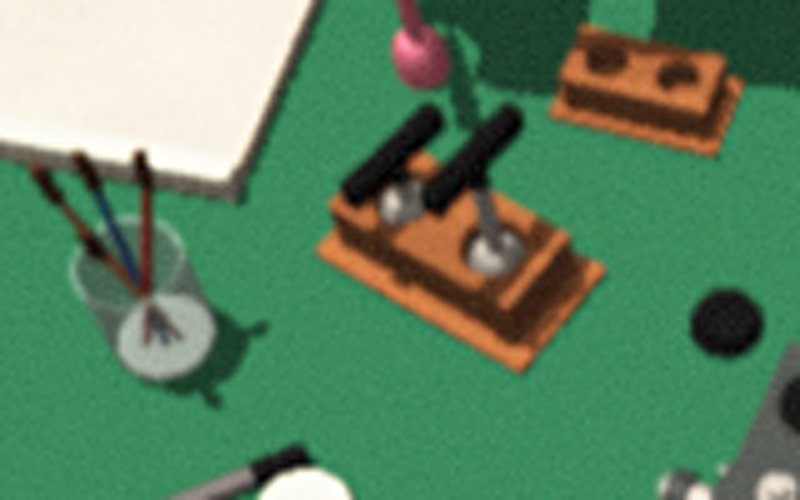

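View pics/c2.png

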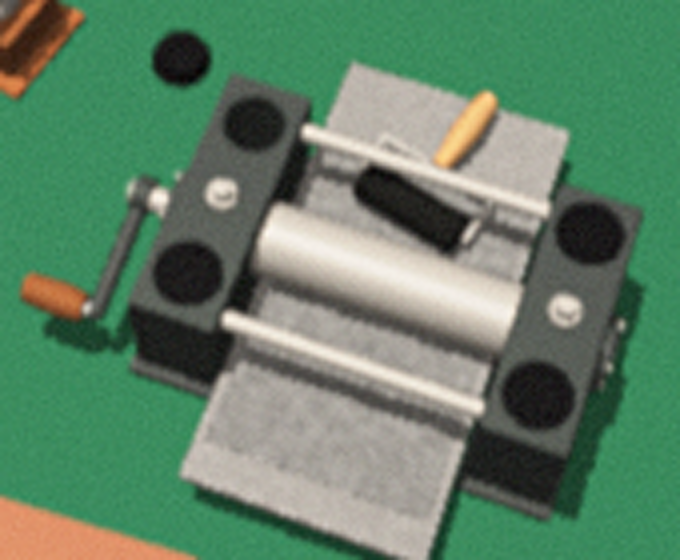

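```bash
cat > h.py <<'E'
from rig import *
import cv2, numpy as np
from scipy.spatial.transform import Rotation as R
def p2w(m,u,v,z):
    d=m["T"][:3,:3]@np.array([(u-m["cx"])/m["fx"],(v-m["cy"])/m["fy"],1]);o=m["T"][:3,3]
    return o+d*(z-o[2])/d[2]
def w2p(m,p):
    q=np.linalg.inv(m["T"])@np.r_[p,1];return np.array([m["fx"]*q[0]/q[2]+m["cx"],m["fy"]*q[1]/q[2]+m["cy"]])
E
python3 - <<'E'
from h import *
m=camera_model("scene")
f=lambda n,x,y,s,ox,oy,z:print(n,p2w(m,x/s+ox,y/s+oy,z).round(4))
f("bore",253,122,4,250,170,.135);f("plug",187,271,4,250,170,.135);f("screw",222,188,4,250,170,.151)
f("barA",437,112,5,150,120,.172);
f("long e1",510,115,5,150,120,.172);f("long e2",435,200,5,150,120,.172);f("long c",472,157,5,150,120,.172)
f("hole long",495,250,5,150,120,.062);f("hole short",403,200,5,150,120,.062)
f("short e1",430,115,5,150,120,.112);f("short e2",355,193,5,150,120,.112)
f("plugloose",727,322,5,150,120,.018);f("bottle",476,240,1,0,0,.08)
E
```

```text
bore [ 0.52   -0.0203  0.135 ]
plug [ 0.6684 -0.0249  0.135 ]
screw [ 0.5954 -0.0206  0.151 ]
barA [ 0.4034 -0.349   0.172 ]
long e1 [ 0.3888 -0.2986  0.172 ]
long e2 [ 0.4735 -0.3188  0.172 ]
long c [ 0.4314 -0.3093  0.172 ]
hole long [ 0.4372 -0.3056  0.062 ]
hole short [ 0.4184 -0.3896  0.062 ]
short e1 [ 0.37   -0.3803  0.112 ]
short e2 [ 0.4526 -0.4028  0.112 ]
plugloose [ 0.4152 -0.1306  0.018 ]
bottle [0.4557 0.5417 0.08  ]
```

Request:
move_arm(
  series=[1.5, 1.1, 0, 0, 0, 10.2, -1, 1.5, 1.1, 0, 0, 0, 10.2, -1, 1.5, 1.1, 0, 0, 0, 10.2, -1, 1.5, 1.1, 0, 0, 0, 10.2, -1, 1.5, 1.1, 0, 0, 0, 10.2, -1],
)

```text
clock: 0.78
tcp_pos: [0.2544, -0.4381, 0.3036]
eef_rot: [-2.553, -1.83, -0.0]
force: [0.1, -0.2, -0.3]
opening: 0.0854
```

```bash
python3 -c "
from rig import *
s=sense();print(s['joint_pos'],s['eef_rot'],s['tcp_pos'])"
```

```text
[-1.11762663e+00  4.96410900e-04  1.45404711e+00  4.38969946e-05
  1.68764694e+00 -7.90626847e-01] [-2.55292720e+00 -1.82989359e+00 -2.25163800e-04] [ 0.25439301 -0.43809695  0.30357364]
```

Request:
move_arm(
  series=[1.5, 1.1, 0, 0, 0, 10.2, -1, 1.5, 1.1, 0, 0, 0, 10.2, -1, 1.5, 1.1, 0, 0, 0, 10.2, -1, 1.5, 1.1, 0, 0, 0, 10.2, -1, 1.5, 1.1, 0, 0, 0, 10.2, -1],
)

```text
clock: 1.4
tcp_pos: [0.3294, -0.3831, 0.3036]
eef_rot: [-1.517, -2.751, -0.0]
force: [0.1, -1.0, -0.1]
opening: 0.0853
```

Request:
move_arm(
  series=[1.5, 1.1, 0, 0, 0, 10.2, -1, 1.5, 1.1, 0, 0, 0, 10.2, -1, 1.5, 1.1, 0, 0, 0, 10.2, -1, 1.5, 1.1, 0, 0, 0, 10.2, -1, 1.5, 1.1, 0, 0, 0, 10.2, -1],
)

```text
clock: 2.02
tcp_pos: [0.4044, -0.3281, 0.3036]
eef_rot: [-0.185, -3.136, -0.001]
force: [-0.4, 0.1, 0.0]
opening: 0.0855
```

Request:
move_arm(
  series=[1.5, 1.1, 0, 0, 0, 10.2, -1, 1.0, 0.9, 0, 0, 0, 10.2, -1, 0, 0, 0, 0, 0, 0, -1],
)

```text
clock: 2.4
tcp_pos: [0.4293, -0.3081, 0.3035]
eef_rot: [0.364, -3.12, -0.001]
force: [-0.7, -0.1, -0.1]
opening: 0.0853
```

Run:
```python
from h import *
s=sense();print(s['joint_pos'],R.from_rotvec(s['eef_rot']).as_matrix().round(4),s['tcp_pos'])
m=camera_model("wrist");np.save("w1.npy",m["T"])
cv2.imwrite("pics/w1.png",read_camera("wrist"))
```

```text
[-6.92372440e-01  6.24275028e-02  1.39081243e+00  7.42812679e-05
  1.68915853e+00 -2.49555707e+00] [[-9.731e-01 -2.303e-01 -6.000e-04]
 [-2.303e-01  9.731e-01  6.000e-04]
 [ 4.000e-04  7.000e-04 -1.000e+00]] [ 0.42930383 -0.30807703  0.30354489]
```

View pics/w1.png

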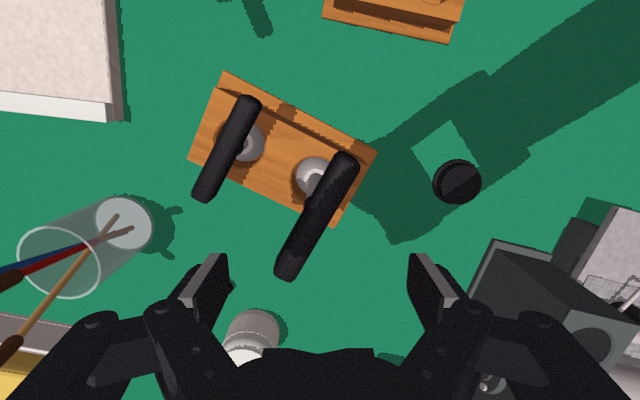

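Run:
```python
from h import *
a=cv2.imread("pics/w1.png")
cv2.imwrite("pics/w1c.png",cv2.resize(a[130:300,180:400],None,fx=3.6,fy=3.5,interpolation=cv2.INTER_CUBIC))
m=camera_model("wrist")
for p in [(347,160),(288,270)]: print(p2w(m,*p,.183).round(4))
print("socket ring hole", p2w(m,316,178,.062))
```

```text
[ 0.3839 -0.3019  0.183 ]
[ 0.4687 -0.3223  0.183 ]
socket ring hole [ 0.42801539 -0.31232753  0.062     ]
```

View pics/w1c.png

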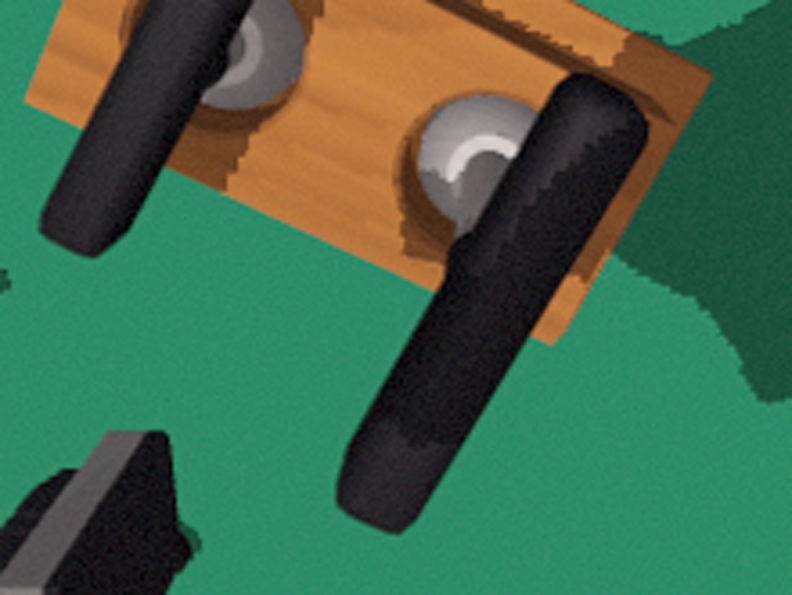

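Request:
move_arm(
  series=[0, 0, -1, 0, 0, -9, -1, 0, 0, -1, 0, 0, -9, -1, 0, 0, -1, 0, 0, -8.8, -1, 0, 0, 0, 0, 0, 0, -1],
)

```text
clock: 2.95
tcp_pos: [0.4283, -0.3088, 0.2731]
eef_rot: [-0.372, -3.118, -0.002]
force: [-0.6, -0.6, -0.2]
opening: 0.0854
```

Run:
```python
from h import *
s=sense();print(s['joint_pos'],s['tcp_pos'])
m=camera_model("wrist")
a=read_camera("wrist");cv2.imwrite("pics/w2.png",a)
t=s['tcp_pos'];print(w2p(m,[t[0],t[1],.185]),w2p(m,[t[0],t[1],.172]))
```

```text
[-6.94668279e-01  7.26816784e-02  1.44059836e+00 -8.76614205e-05
  1.63020439e+00 -2.02820636e+00] [ 0.42828217 -0.30884444  0.27306862]
[320.5108877  243.20562464] [320.3346964  233.84608277]
```

View pics/w2.png

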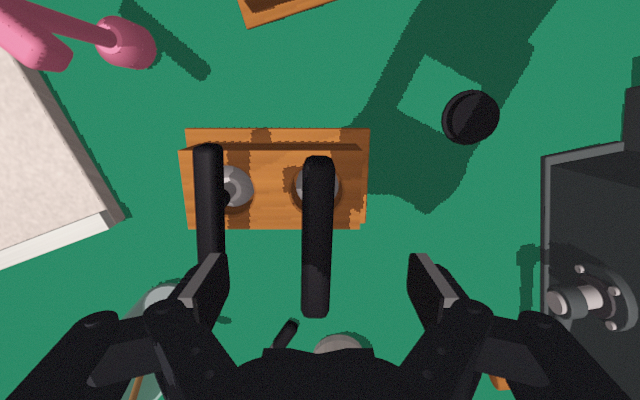

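Run:
```python
from h import *
m=camera_model("wrist")
p=p2w(m,318.5,159,.183);q=p2w(m,315,314,.181);print(p,q,(p+q)/2,np.linalg.norm(p-q))
a=cv2.imread("pics/w2.png")
cv2.imwrite("pics/w2c.png",cv2.resize(a[120:340,150:400],None,fx=2.7,fy=2.7,interpolation=cv2.INTER_CUBIC))
for z in(.062,):
  print(p2w(m,294,192,z),p2w(m,340,185,z))
```

```text
[ 0.38216165 -0.29908755  0.183     ] [ 0.47765818 -0.32406758  0.181     ] [ 0.42990992 -0.31157757  0.182     ] 0.0987298768441808
[ 0.42839451 -0.33401383  0.062     ] [ 0.43183486 -0.2897252   0.062     ]
```

View pics/w2c.png

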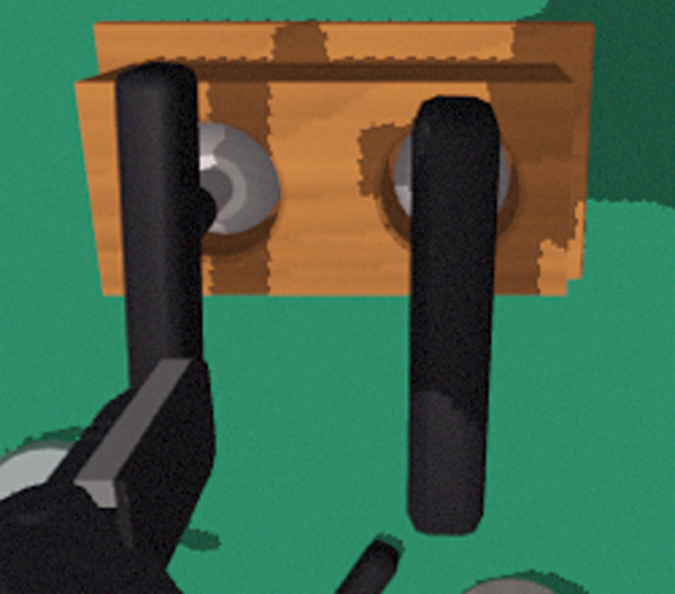

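Request:
move_arm(
  series=[0.17, -0.27, 0, 0, 0, -1, -1, 0, 0, -2.5, 0, 0, 0, -1, 0, 0, -2.2, 0, 0, 0, -1, 0, 0, 0, 0, 0, 0, -1],
)

```text
clock: 3.5
tcp_pos: [0.4302, -0.3111, 0.2257]
eef_rot: [-0.395, -3.114, -0.003]
force: [-0.5, -0.4, 0.6]
opening: 0.0851
```

Request:
move_arm(
  series=[0, 0, 0, 0, 0, 0, 1, 0, 0, 0, 0, 0, 0, 1, 0, 0, 0, 0, 0, 0, 1, 0, 0, 0, 0, 0, 0, 1, 0, 0, 0, 0, 0, 0, 1],
  force=60,
)

```text
clock: 4.12
tcp_pos: [0.4308, -0.3112, 0.2275]
eef_rot: [0.395, 3.116, -0.0]
force: [-0.0, 1.8, 2.9]
opening: 0.0173
```

Request:
move_arm(
  series=[0, 0, 1.5, 0, 0, 0, 1, 0, 0, 3.2, 0, 0, 0, 1, 0, 0, 3.5, 0, 0, 0, 1, 0, 0, 3.5, 0, 0, 0, 1, 0, 0, 3.2, 0, 0, 0, 1],
  force=100,
)

```text
clock: 4.75
tcp_pos: [0.4304, -0.3112, 0.3773]
eef_rot: [-0.396, -3.116, -0.0]
force: [-0.3, 0.1, -4.2]
opening: 0.0167
```

Run:
```python
from h import *
s=sense();print(s['joint_pos'],s['tcp_pos'],s['force'],s['ft_torque'])
for n in ("wrist","scene","side"):
  cv2.imwrite(f"pics/{n}3.png",read_camera(n))
a=cv2.imread("pics/side3.png");cv2.imwrite("pics/side3c.png",cv2.resize(a[150:330,290:490],None,fx=3,fy=3,interpolation=cv2.INTER_CUBIC))
a=cv2.imread("pics/scene3.png");cv2.imwrite("pics/scene3c.png",cv2.resize(a[60:260,180:400],None,fx=3,fy=3,interpolation=cv2.INTER_CUBIC))
```

```text
[-6.95446255e-01  6.55240013e-02  1.24214613e+00 -1.26466609e-04
  1.83437974e+00 -2.01356928e+00] [ 0.43041627 -0.3111685   0.37727011] [-0.34169774  0.11169779 -4.22695569] [ 0.00106718 -0.00248548 -0.05320874]
```

View pics/wrist3.png

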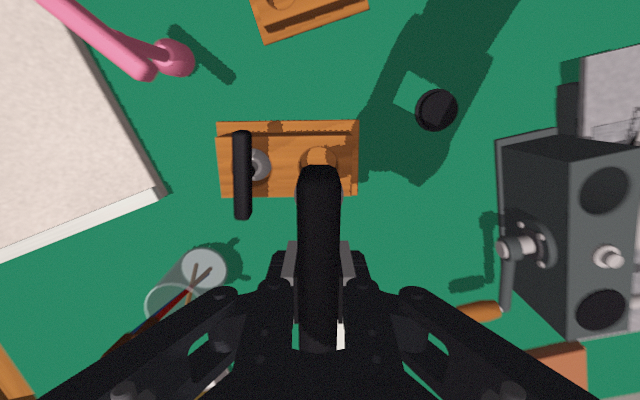

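View pics/side3c.png

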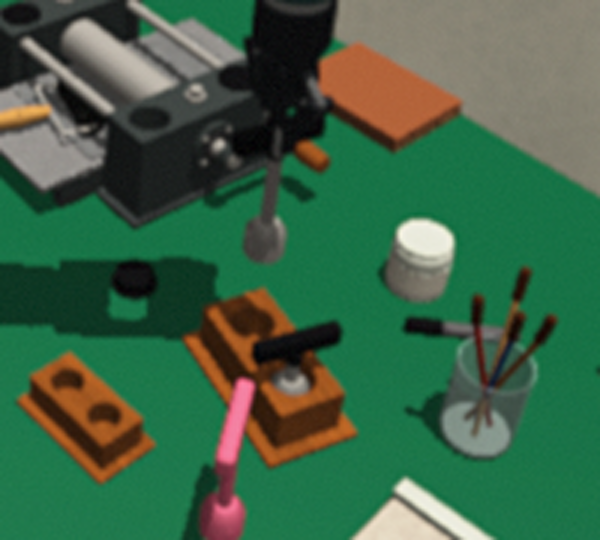

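View pics/scene3c.png

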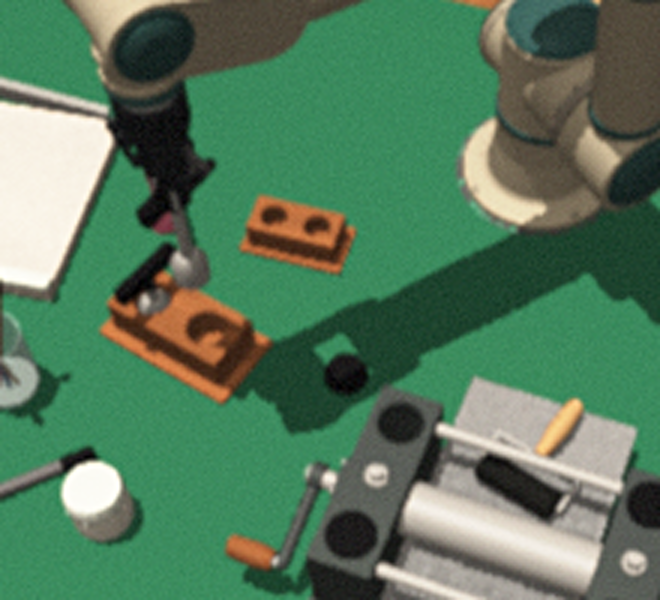

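Request:
move_arm(
  series=[1, 2.5, 0.5, 0, 0, 0, 1, 1.5, 4.5, 0.5, 0, 0, 0, 1, 1.5, 5, 0, 0, 0, 0, 1, 1.5, 5, 0, 0, 0, 0, 1, 1.5, 5, 0, 0, 0, 0, 1],
)

```text
clock: 5.52
tcp_pos: [0.5006, -0.0896, 0.3834]
eef_rot: [-0.396, -3.113, -0.001]
force: [0.3, 0.3, -4.1]
opening: 0.0165
```

Run:
```python
from h import *
s=sense();print(s['joint_pos'],s['tcp_pos'],s['force'])
m=camera_model("wrist")
cv2.imwrite(f"pics/wrist4.png",read_camera("wrist"))
a=cv2.imread("pics/wrist3.png")
cv2.imwrite("pics/wrist3c.png",cv2.resize(a[140:340,540:640],None,fx=3,fy=3,interpolation=cv2.INTER_CUBIC))
```

```text
[-2.49736342e-01  4.31487119e-03  1.29276441e+00 -4.83594758e-06
  1.84823280e+00 -1.56767864e+00] [ 0.50064921 -0.08961575  0.38339165] [ 0.28864595  0.31925659 -4.05880324]
```

View pics/wrist4.png

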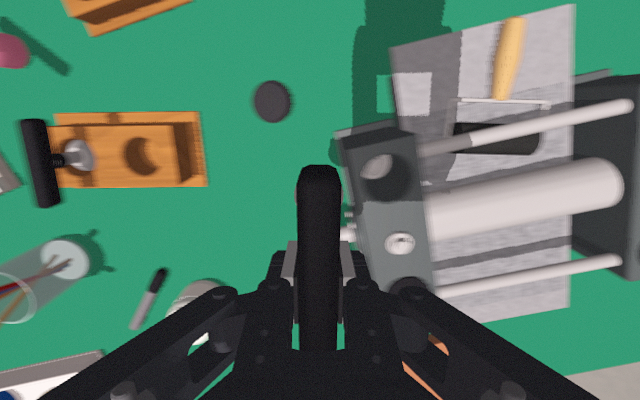

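Run:
```python
from h import *
a=cv2.imread("pics/wrist4.png")
cv2.imwrite("pics/wrist4c.png",cv2.resize(a[120:320,330:440],None,fx=3,fy=3,interpolation=cv2.INTER_CUBIC))
a=cv2.imread("pics/scene0.png")
cv2.imwrite("pics/scene0c.png",cv2.resize(a[180:260,280:340],None,fx=8,fy=7,interpolation=cv2.INTER_CUBIC))
```

```text
(no output)
```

View pics/wrist4c.png

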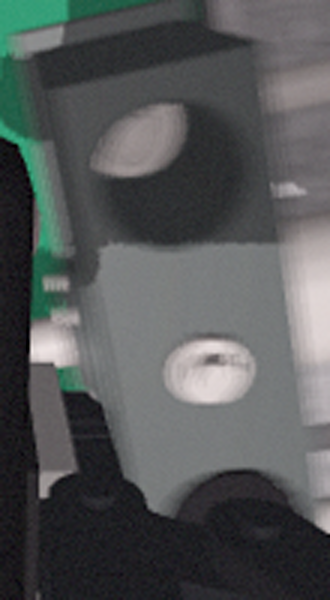

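View pics/scene0c.png

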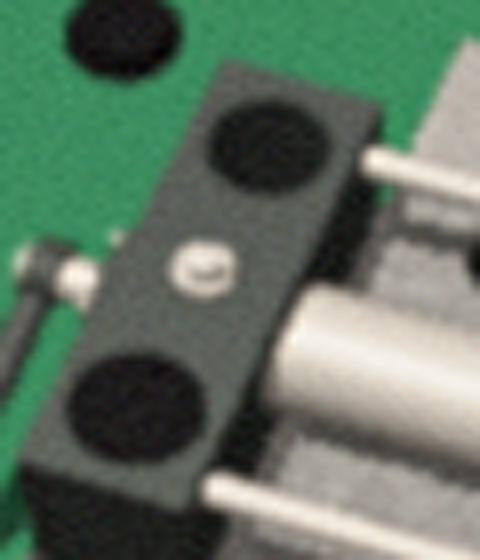

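Run:
```python
from h import *
s=sense();print(s['tcp_pos'])
m=camera_model("wrist");np.save("w5.npy",m["T"])
a=read_camera("wrist");s=sense();print(s['tcp_pos'],s['qvel'].round(3))
cv2.imwrite("pics/wrist5.png",a)
c=cv2.resize(a[120:320,330:440],None,fx=3,fy=3,interpolation=cv2.INTER_CUBIC)
cv2.imwrite("pics/wrist5c.png",c)
M=camera_model("scene")
print("scene",p2w(M,313.5,200.9,.135))
for xy in [(0.52,-0.02)]:
  pts=np.array([w2p(m,[xy[0]+.0265*np.cos(t),xy[1]+.0265*np.sin(t),.135]) for t in np.linspace(0,6.28,60)])
  d=((pts-[330,120])*3).astype(int)
  cv2.polylines(c,[d],True,(0,0,255),1);cv2.imwrite("pics/wrist5d.png",c);print(w2p(m,[.52,-.02,.135]))
```

```text
[ 0.50181103 -0.08435139  0.38335092]
[ 0.50124462 -0.0870388   0.38340903] [-0.081 -0.001  0.    -0.048  0.003 -0.068]
scene [ 0.52117582 -0.01901953  0.135     ]
[380.99762238 179.7750699 ]
```

View pics/wrist5d.png

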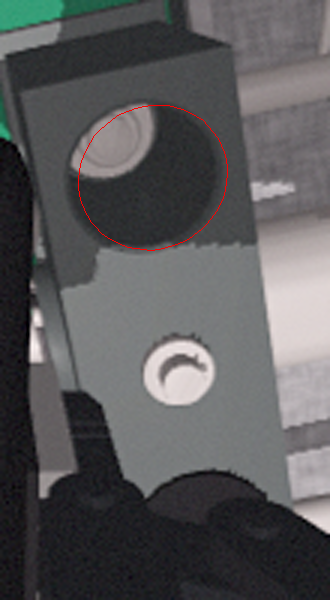

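Request:
move_arm(
  series=[1, 3.3, 0, 0, 0, 0, 1, 0.9, 3.4, 0, 0, 0, 0, 1, 0, 0, 0, 0, 0, 0, 1, 0, 0, 0, 0, 0, 0, 1],
)

```text
clock: 6.12
tcp_pos: [0.5195, -0.0248, 0.3844]
eef_rot: [-0.396, -3.114, 0.001]
force: [-0.8, -0.3, -3.3]
opening: 0.0167
```

Run:
```python
from h import *
s=sense();print(s['tcp_pos'],s['force'],s['ft_torque'],s['qvel'].round(3))
for n in ("wrist","scene","side"):
  a=read_camera(n);cv2.imwrite(f"pics/{n}6.png",a)
a=cv2.imread("pics/side6.png");cv2.imwrite("pics/side6c.png",cv2.resize(a[110:230,270:430],None,fx=4,fy=4,interpolation=cv2.INTER_CUBIC))
a=cv2.imread("pics/scene6.png");cv2.imwrite("pics/scene6c.png",cv2.resize(a[130:260,260:400],None,fx=4,fy=4,interpolation=cv2.INTER_CUBIC))
```

```text
[ 0.51945897 -0.02480081  0.38443191] [-0.84224398 -0.29059628 -3.33304995] [-0.04524677  0.00066898  0.02219238] [-0.015 -0.007 -0.01   0.001  0.001  0.002]
```

View pics/scene6c.png

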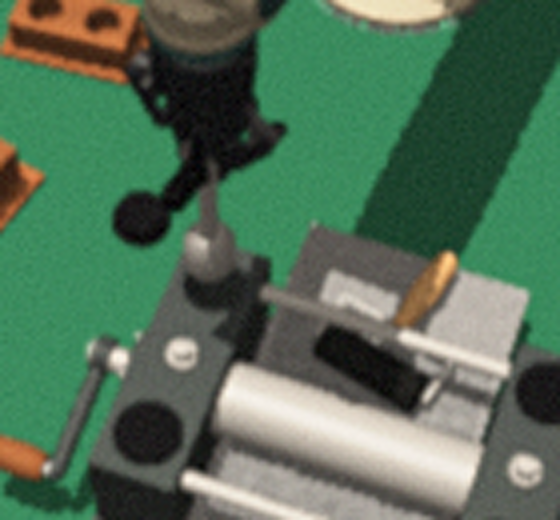

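View pics/side6c.png

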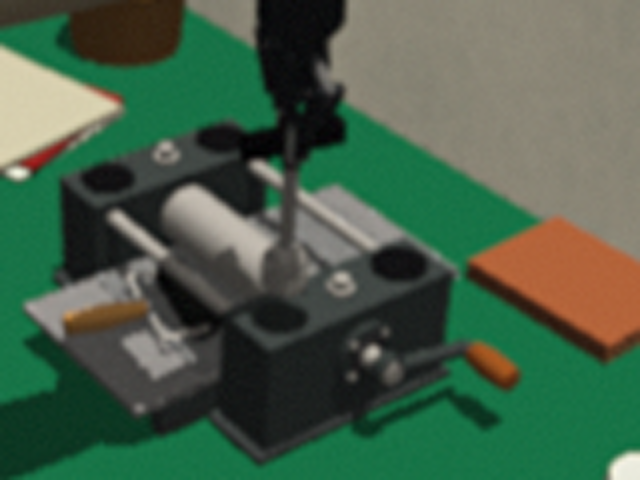

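View pics/wrist6.png

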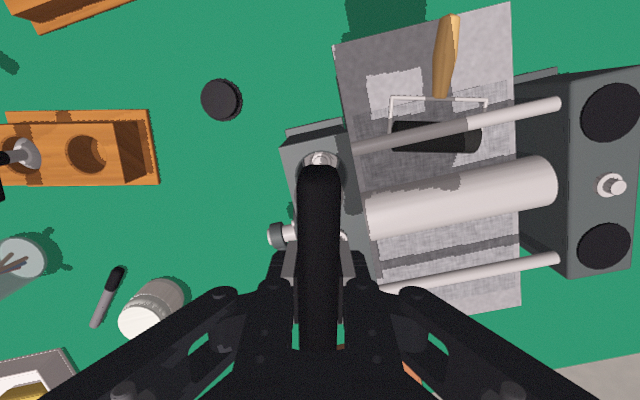

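Run:
```python
from h import *
M=camera_model("scene");S=camera_model("side")
for n,m,o,p in (("scene",M,(260,130),"scene6c"),("side",S,(270,110),"side6c")):
  im=cv2.imread(f"pics/{p}.png")
  def circ(c,r,col):
    pts=np.array([w2p(m,[c[0]+r*np.cos(t),c[1]+r*np.sin(t),c[2]]) for t in np.linspace(0,6.28,50)])
    cv2.polylines(im,[((pts-o)*4).astype(int)],True,col,1)
  circ((.5195,-.0248,.175),.022,(0,0,255))
  circ((.5205,-.0205,.135),.0265,(0,255,255))
  cv2.imwrite(f"pics/{p}o.png",im)
print(p2w(S,275/4+270,318/4+110,.135))
```

```text
[ 0.5139974  -0.02270735  0.135     ]
```

View pics/scene6co.png

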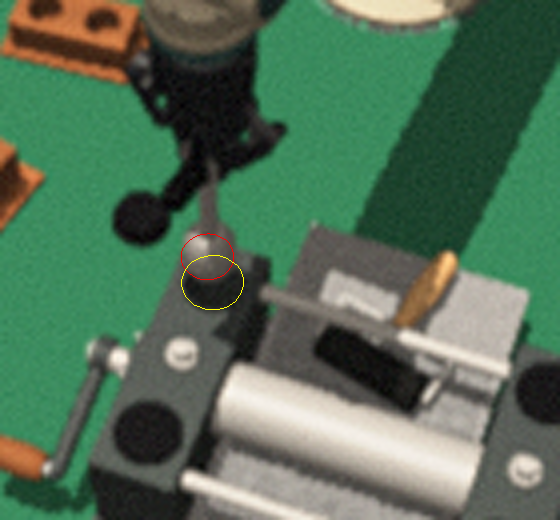

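View pics/side6co.png

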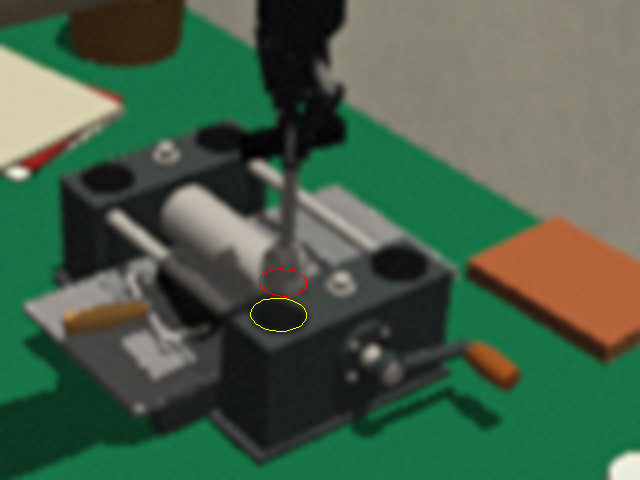

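Request:
move_arm(
  series=[0, 0.33, -1.5, 0, 0, 0, 1, 0, 0, -1.5, 0, 0, 0, 1, 0, 0, -1.5, 0, 0, 0, 1, 0, 0, 0, 0, 0, 0, 1],
)

```text
clock: 6.78
tcp_pos: [0.5192, -0.0209, 0.3388]
eef_rot: [-0.395, -3.113, -0.0]
force: [0.1, -0.5, -3.8]
opening: 0.0163
```

```bash
cat > st.py <<'E'
from h import *
s=sense();r=R.from_rotvec(s['eef_rot']).as_matrix()
print(s['clock'],'p',s['tcp_pos'].round(4),'F',s['force'].round(2),'T',s['ft_torque'].round(3),'yaw',np.degrees(np.arctan2(r[1,0],r[0,0])).round(2)%360,'j6',s['joint_pos'][5].round(3),'tilt',r[:2,2].round(3),s['opening'].round(4))
E
python3 st.py
```

```text
Traceback (most recent call last):
  File "st.py", line 3, in <module>
    print(s['clock'],'p',s['tcp_pos'].round(4),'F',s['force'].round(2),'T',s['ft_torque'].round(3),'yaw',np.degrees(np.arctan2(r[1,0],r[0,0])).round(2)%360,'j6',s['joint_pos'][5].round(3),'tilt',r[:2,2].round(3),s['opening'].round(4))
                                                                                                                                                                                                                    ^^^^^^^^^^^^^^^^^^
AttributeError: 'float' object has no attribute 'round'
```

```bash
sed -i "s/s\['opening'\].round(4)/round(s['opening'],4)/" st.py; python3 st.py
```

```text
6.775 p [ 0.5192 -0.0209  0.3388] F [ 0.14 -0.45 -3.79] T [ 0.022  0.058 -0.041] yaw 165.53 j6 -1.43 tilt [-0.004  0.   ] 0.0163
```

Request:
move_arm(
  series=[0, 0, -1.2, 0, 0, 0, 1, 0, 0, -1.2, 0, 0, 0, 1, 0, 0, -1.2, 0, 0, 0, 1, 0, 0, -1.2, 0, 0, 0, 1, 0, 0, 0, 0, 0, 0, 1],
)

```text
clock: 7.4
tcp_pos: [0.5193, -0.0209, 0.2915]
eef_rot: [-0.395, -3.114, -0.0]
force: [-1.5, 0.1, -4.2]
opening: 0.0167
```

```bash
python3 st.py
python3 - <<'E'
from h import *
a=read_camera("scene");cv2.imwrite("pics/scene7c.png",cv2.resize(a[130:260,260:400],None,fx=4,fy=4,interpolation=cv2.INTER_CUBIC))
E
```

```text
7.4 p [ 0.5193 -0.0209  0.2915] F [-1.49  0.12 -4.21] T [-0.07  -0.023  0.045] yaw 165.53 j6 -1.43 tilt [-0.002  0.   ] 0.0167
```

View pics/scene7c.png

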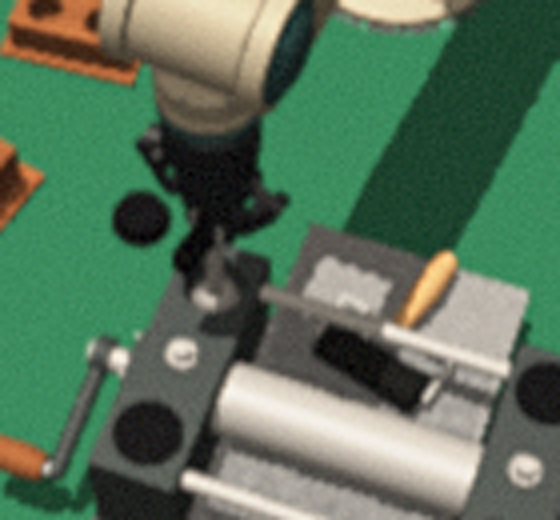

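Request:
move_arm(
  series=[0, 0, -1.0, 0, 0, 0, 1, 0, 0, -1.0, 0, 0, 0, 1, 0, 0, -0.3, 0, 0, 0, 1, 0, 0, -0.2, 0, 0, 0, 1, 0, 0, -0.1, 0, 0, 0, 1],
)

```text
clock: 8.07
tcp_pos: [0.5197, -0.021, 0.2671]
eef_rot: [0.396, 3.116, 0.0]
force: [0.4, 0.5, -3.1]
opening: 0.0165
```

```bash
python3 st.py
```

```text
8.075 p [ 0.5197 -0.021   0.2671] F [ 0.38  0.5  -3.08] T [-0.004 -0.002 -0.007] yaw 165.52 j6 -1.43 tilt [0. 0.] 0.0165
```

Request:
move_arm(
  series=[0, 0, -0.1, 0, 0, 0, 1, 0, 0, -0.1, 0, 0, 0, 1, 0, 0, -0.1, 0, 0, 0, 1, 0, 0, 0, 0, 0, 0, 1],
)

```text
clock: 8.57
tcp_pos: [0.5196, -0.021, 0.2638]
eef_rot: [-0.396, -3.116, -0.0]
force: [-0.6, -0.4, -3.4]
opening: 0.0165
```

```bash
python3 st.py
```

```text
8.575 p [ 0.5196 -0.021   0.2638] F [-0.56 -0.45 -3.44] T [ 0.093 -0.023 -0.02 ] yaw 165.53 j6 -1.43 tilt [-0.  0.] 0.0165
```

Request:
move_arm(
  series=[0, 0, -0.1, 0, 0, 0, 1, 0, 0, -0.1, 0, 0, 0, 1, 0, 0, 0, 0, 0, 0, 1],
)

```text
clock: 8.95
tcp_pos: [0.5198, -0.021, 0.2626]
eef_rot: [0.395, 3.115, 0.0]
force: [-0.3, 0.5, 0.2]
opening: 0.0166
```

```bash
python3 st.py
```

```text
8.95 p [ 0.5198 -0.021   0.2626] F [-0.3   0.5   0.23] T [-0.106  0.235  0.02 ] yaw 165.53 j6 -1.43 tilt [ 0.001 -0.   ] 0.0166
```

Request:
move_arm(
  series=[0, 0, -0.1, 0, 0, -2, 1, 0, 0, 0, 0, 0, -3, 1, 0, 0, 0, 0, 0, -3, 1],
)

```text
clock: 9.32
tcp_pos: [0.52, -0.0212, 0.2624]
eef_rot: [0.616, 3.078, -0.001]
force: [-1.5, -1.3, 5.6]
opening: 0.0163
```

```bash
python3 st.py
```

```text
9.325 p [ 0.52   -0.0212  0.2624] F [-1.53 -1.32  5.65] T [-0.432  0.486  0.066] yaw 157.35 j6 -1.287 tilt [ 0.002 -0.001] 0.0163
```

Request:
move_arm(
  series=[-0.1, -0.1, 0, 0, 0, 0, 1, -0.05, -0.03, 0, 0, 0, 0, 1, 0, 0, 0, 0, 0, 0, 1],
)

```text
clock: 9.7
tcp_pos: [0.5189, -0.0221, 0.2625]
eef_rot: [0.613, 3.077, 0.002]
force: [0.9, 1.4, 5.5]
opening: 0.0163
```

```bash
python3 st.py
```

```text
9.7 p [ 0.5189 -0.0221  0.2625] F [0.92 1.37 5.51] T [ 0.292 -0.19   0.024] yaw 157.49 j6 -1.292 tilt [0.004 0.   ] 0.0163
```

Request:
move_arm(
  series=[0.05, 0.05, 0, 0, 0, -4, 1, 0, 0, 0, 0, 0, -4, 1, 0, 0, 0, 0, 0, -4, 1, 0, 0, 0, 0, 0, 0, 1],
)

```text
clock: 10.2
tcp_pos: [0.5191, -0.022, 0.2624]
eef_rot: [0.933, 2.997, 0.0]
force: [-0.6, -0.6, 7.0]
opening: 0.0167
```

```bash
python3 st.py
```

```text
10.2 p [ 0.5191 -0.022   0.2624] F [-0.64 -0.58  6.97] T [-0.207  0.11   0.056] yaw 145.43 j6 -1.081 tilt [ 0.003 -0.001] 0.0167
```

Request:
move_arm(
  series=[0, 0, 0, 0, 0, -4, 1, 0, 0, 0, 0, 0, -4, 1, 0, 0, 0, 0, 0, -4, 1, 0, 0, 0, 0, 0, 0, 1],
)

```text
clock: 10.7
tcp_pos: [0.519, -0.0221, 0.2624]
eef_rot: [1.241, 2.883, 0.0]
force: [-0.7, -1.4, 6.1]
opening: 0.0165
```

```bash
python3 st.py
```

```text
10.7 p [ 0.519  -0.0221  0.2624] F [-0.66 -1.42  6.08] T [-0.303  0.332  0.081] yaw 133.42 j6 -0.871 tilt [ 0.003 -0.001] 0.0165
```

Request:
move_arm(
  series=[-0.03, -0.05, 0, 0, 0, -4, 1, 0, 0, 0, 0, 0, -4, 1, 0, 0, 0, 0, 0, -4, 1, 0, 0, 0, 0, 0, 0, 1],
)

```text
clock: 11.2
tcp_pos: [0.5185, -0.0225, 0.2618]
eef_rot: [1.535, 2.739, 0.0]
force: [-0.7, -0.9, 3.5]
opening: 0.0165
```

```bash
python3 st.py
```

```text
11.2 p [ 0.5185 -0.0225  0.2618] F [-0.75 -0.86  3.5 ] T [-0.228  0.433  0.034] yaw 121.48 j6 -0.664 tilt [ 0.001 -0.001] 0.0165
```

Request:
move_arm(
  series=[-0.05, -0.05, 0, 0, 0, -2, 1, 0, 0, -0.1, 0, 0, -2, 1, 0, 0, 0, 0, 0, 0, 1],
)

```text
clock: 11.58
tcp_pos: [0.5177, -0.0226, 0.259]
eef_rot: [-1.629, -2.685, 0.0]
force: [0.7, 1.2, -4.7]
opening: 0.0168
```

```bash
python3 st.py
```

```text
11.575 p [ 0.5177 -0.0226  0.259 ] F [ 0.74  1.23 -4.67] T [ 0.268 -0.185 -0.   ] yaw 117.51 j6 -0.595 tilt [-0.001  0.001] 0.0168
```

Request:
move_arm(
  series=[0.02, 0, -0.2, 0, 0, 0, 1, 0, 0, -0.2, 0, 0, 0, 1, 0, 0, -0.2, 0, 0, 0, 1, 0, 0, 0, 0, 0, 0, 1],
)

```text
clock: 12.08
tcp_pos: [0.518, -0.0228, 0.2536]
eef_rot: [-1.629, -2.686, -0.0]
force: [0.4, 1.0, -4.6]
opening: 0.0165
```

```bash
python3 st.py
```

```text
12.075 p [ 0.518  -0.0228  0.2536] F [ 0.4   0.97 -4.57] T [ 0.221 -0.116 -0.055] yaw 117.53 j6 -0.596 tilt [-0.  0.] 0.0165
```

Request:
move_arm(
  series=[0, 0, -0.2, 0, 0, 0, 1, 0, 0, -0.2, 0, 0, 0, 1, 0, 0, 0, 0, 0, 0, 1],
)

```text
clock: 12.45
tcp_pos: [0.5181, -0.0228, 0.2498]
eef_rot: [1.629, 2.686, 0.0]
force: [1.1, 0.9, -4.4]
opening: 0.0165
```

```bash
python3 st.py
```

```text
12.45 p [ 0.5181 -0.0228  0.2498] F [ 1.1   0.89 -4.45] T [ 0.229 -0.193  0.021] yaw 117.53 j6 -0.596 tilt [0. 0.] 0.0165
```

Request:
move_arm(
  series=[0, 0, 0, 0, 0, -6, 1, 0, 0, 0, 0, 0, -6, 1, 0, 0, 0, 0, 0, -6, 1, 0, 0, 0, 0, 0, -6, 1, 0, 0, 0, 0, 0, -6, 1],
)

```text
clock: 13.08
tcp_pos: [0.518, -0.0224, 0.2498]
eef_rot: [-2.271, -2.169, -0.001]
force: [-0.0, 3.1, -3.6]
opening: 0.0162
```

```bash
python3 st.py
```

```text
13.075 p [ 0.518  -0.0224  0.2498] F [-0.03  3.08 -3.57] T [ 0.558 -0.011  0.142] yaw 87.36 j6 -0.069 tilt [-0.     0.001] 0.0162
```

Request:
move_arm(
  series=[0, 0.02, 0, 0, 0, -5, 1, 0, 0, 0, 0, 0, -5, 1, 0, 0, 0, 0, 0, 0, 1],
)

```text
clock: 13.45
tcp_pos: [0.518, -0.0223, 0.2498]
eef_rot: [-2.448, -1.968, -0.0]
force: [1.0, 2.2, -4.1]
opening: 0.0165
```

```bash
python3 st.py
```

```text
13.45 p [ 0.518  -0.0223  0.2498] F [ 1.01  2.2  -4.08] T [0.677 0.04  0.127] yaw 77.59 j6 0.102 tilt [-0.     0.001] 0.0165
```

Request:
move_arm(
  series=[0.02, 0.03, 0, 0, 0, -5, 1, 0, 0, 0, 0, 0, -5, 1, 0, 0, 0, 0, 0, 0, 1],
)

```text
clock: 13.82
tcp_pos: [0.5181, -0.0221, 0.2498]
eef_rot: [-2.609, -1.749, 0.0]
force: [-0.8, 1.9, -3.8]
opening: 0.0164
```

```bash
python3 st.py
```

```text
13.825 p [ 0.5181 -0.0221  0.2498] F [-0.79  1.92 -3.79] T [0.607 0.285 0.073] yaw 67.67 j6 0.276 tilt [-0.001  0.   ] 0.0164
```

Request:
move_arm(
  series=[0, 0.05, 0, 0, 0, -4, 1, 0, 0, 0, 0, 0, -4, 1, 0, 0, 0, 0, 0, 0, 1],
)

```text
clock: 14.2
tcp_pos: [0.5181, -0.0217, 0.2498]
eef_rot: [-2.725, -1.564, 0.001]
force: [-0.9, 1.3, -3.9]
opening: 0.0165
```

```bash
python3 st.py;python3 st.py
```

```text
14.2 p [ 0.5181 -0.0217  0.2498] F [-0.89  1.31 -3.91] T [0.542 0.364 0.102] yaw 59.7 j6 0.416 tilt [-0.  0.] 0.0165
14.2 p [ 0.5181 -0.0217  0.2498] F [-0.89  1.31 -3.91] T [0.542 0.364 0.102] yaw 59.7 j6 0.416 tilt [-0.  0.] 0.0165
```

Request:
move_arm(
  series=[0, 0.03, 0, 0, 0, -3, 1, 0, 0, 0, 0, 0, -3, 1, 0, 0, 0, 0, 0, 0, 1],
)

```text
clock: 14.58
tcp_pos: [0.5182, -0.0215, 0.2498]
eef_rot: [-2.803, -1.419, 0.001]
force: [-1.3, 1.2, -3.4]
opening: 0.0165
```

```bash
python3 st.py
```

```text
14.575 p [ 0.5182 -0.0215  0.2498] F [-1.32  1.21 -3.45] T [0.463 0.306 0.099] yaw 53.7 j6 0.521 tilt [-0. -0.] 0.0165
```

Request:
move_arm(
  series=[0, 0, 0, 0, 0, -3, 1, 0, 0, 0, 0, 0, -3, 1, 0, 0, 0, 0, 0, 0, 1],
)

```text
clock: 14.95
tcp_pos: [0.5182, -0.0215, 0.2498]
eef_rot: [-2.873, -1.27, 0.0]
force: [-0.8, 0.7, -4.7]
opening: 0.0165
```

```bash
python3 st.py
```

```text
14.95 p [ 0.5182 -0.0215  0.2498] F [-0.78  0.67 -4.71] T [0.496 0.353 0.156] yaw 47.7 j6 0.626 tilt [-0. -0.] 0.0165
```

Request:
move_arm(
  series=[0, 0, 0, 0, 0, -3, 1, 0, 0, 0, 0, 0, -1, 1, 0, 0, 0, 0, 0, 0, 1],
)

```text
clock: 15.32
tcp_pos: [0.5182, -0.0214, 0.2498]
eef_rot: [-2.916, -1.168, 0.0]
force: [-1.5, 2.0, -4.2]
opening: 0.0163
```

```bash
python3 st.py
```

```text
15.325 p [ 0.5182 -0.0214  0.2498] F [-1.51  1.97 -4.22] T [0.52  0.416 0.307] yaw 43.63 j6 0.697 tilt [-0. -0.] 0.0163
```

Request:
move_arm(
  series=[0, 0, 0, 0, 0, -2.5, 1, 0, 0, 0, 0, 0, -2.5, 1, 0, 0, 0, 0, 0, 0, 1],
)

```text
clock: 15.7
tcp_pos: [0.5182, -0.0214, 0.2498]
eef_rot: [-2.965, -1.039, 0.0]
force: [-1.6, 2.4, -3.3]
opening: 0.0164
```

```bash
python3 st.py
```

```text
15.7 p [ 0.5182 -0.0214  0.2498] F [-1.65  2.39 -3.35] T [0.614 0.427 0.424] yaw 38.63 j6 0.784 tilt [-0.  0.] 0.0164
```

Request:
move_arm(
  series=[0, 0, 0, 0, 0, 0, 1],
)

```text
clock: 15.82
tcp_pos: [0.5182, -0.0214, 0.2498]
eef_rot: [-2.965, -1.039, 0.0]
force: [-0.8, 2.0, -4.9]
opening: 0.017
```

```bash
python3 st.py
```

```text
15.825 p [ 0.5182 -0.0214  0.2498] F [-0.84  2.01 -4.87] T [0.616 0.429 0.4  ] yaw 38.62 j6 0.784 tilt [-0.  0.] 0.017
```

Request:
move_arm(
  series=[0, 0, 0, 0, 0, -2.8, 1, 0, 0, 0, 0, 0, -2.7, 1, 0, 0, 0, 0, 0, 0, 1],
)

```text
clock: 16.2
tcp_pos: [0.5182, -0.0214, 0.2498]
eef_rot: [-3.011, -0.895, 0.0]
force: [-2.0, 2.5, -4.6]
opening: 0.0169
```

```bash
python3 st.py
```

```text
16.2 p [ 0.5182 -0.0214  0.2498] F [-1.99  2.47 -4.57] T [0.635 0.375 0.564] yaw 33.12 j6 0.88 tilt [-0.  0.] 0.0169
```

Request:
move_arm(
  series=[0, 0, 0, 0, 0, 0, 1],
)

```text
clock: 16.32
tcp_pos: [0.5182, -0.0214, 0.2498]
eef_rot: [-3.011, -0.895, 0.0]
force: [-1.9, 2.2, -5.6]
opening: 0.0168
```

```bash
python3 st.py
```

```text
16.325 p [ 0.5182 -0.0214  0.2498] F [-1.9   2.16 -5.64] T [0.671 0.371 0.539] yaw 33.12 j6 0.88 tilt [-0.  0.] 0.0168
```

Request:
move_arm(
  series=[0, 0, 0, 0, 0, 6, 1, 0, 0, 0, 0, 0, 6, 1, 0, 0, 0, 0, 0, 6, 1, 0, 0, 0, 0, 0, 5, 1, 0, 0, 0, 0, 0, 0, 1],
)

```text
clock: 16.95
tcp_pos: [0.5182, -0.0216, 0.2498]
eef_rot: [2.774, 1.474, -0.0]
force: [-1.6, 1.9, -5.2]
opening: 0.0166
```

```bash
python3 st.py
```

```text
16.95 p [ 0.5182 -0.0216  0.2498] F [-1.55  1.94 -5.21] T [ 0.5    0.347 -0.002] yaw 55.98 j6 0.481 tilt [-0. -0.] 0.0166
```

Request:
move_arm(
  series=[-0.03, 0.04, 0.2, 0, 0, 0, 1, 0, 0, 0.4, 0, 0, 0, 1, 0, 0, 0.6, 0, 0, 0, 1, 0, 0, 0.8, 0, 0, 0, 1, 0, 0, 0, 0, 0, 0, 1],
)

```text
clock: 17.58
tcp_pos: [0.5184, -0.0212, 0.2713]
eef_rot: [2.772, 1.474, 0.003]
force: [-0.1, -0.5, -3.2]
opening: 0.0162
```

```bash
python3 st.py
```

```text
17.575 p [ 0.5184 -0.0212  0.2713] F [-0.14 -0.46 -3.21] T [0.006 0.041 0.01 ] yaw 56.01 j6 0.481 tilt [ 0.003 -0.001] 0.0162
```

Request:
move_arm(
  series=[0, 0, 2, 0, 0, 0, 1, 0, 0, 2.5, 0, 0, 0, 1, 0, 0, 3, 0, 0, 0, 1, 0, 0, 2.5, 0, 0, 0, 1, 0, 0, 1.5, 0, 0, 0, 1],
)

```text
clock: 18.2
tcp_pos: [0.5181, -0.0211, 0.3863]
eef_rot: [2.773, 1.475, 0.002]
force: [-0.1, 0.6, -4.6]
opening: 0.0166
```

Request:
move_arm(
  series=[0, -1, 0, 0, 0, 9, 1, -0.5, -2, 0, 0, 0, 10, 1, -0.8, -2.8, 0, 0, 0, 10, 1, -0.9, -3, 0, 0, 0, 10, 1, -0.9, -3, 0, 0, 0, 10, 1],
)

```text
clock: 18.82
tcp_pos: [0.4866, -0.14, 0.3843]
eef_rot: [-1.904, -2.498, 0.0]
force: [0.9, 0.4, -3.4]
opening: 0.0164
```

Request:
move_arm(
  series=[-0.9, -3, 0, 0, 0, 10, 1, -0.9, -3, 0, 0, 0, 10, 1, -0.9, -3, 0, 0, 0, 10, 1, -0.9, -3, 0, 0, 0, 10, 1, -0.9, -3, 0, 0, 0, 10, 1],
)

```text
clock: 19.45
tcp_pos: [0.4416, -0.2901, 0.3843]
eef_rot: [-0.67, -3.068, -0.001]
force: [0.2, 0.5, -4.6]
opening: 0.0166
```

```bash
python3 st.py
```

```text
19.45 p [ 0.4416 -0.2901  0.3843] F [ 0.17  0.46 -4.65] T [-0.038 -0.013  0.004] yaw 155.35 j6 -1.792 tilt [-0.001  0.001] 0.0166
```

Request:
move_arm(
  series=[-0.55, -1, 0, 0, 0, 5, 1, -0.55, -1.1, 0, 0, 0, 5, 1, 0, 0, 0, 0, 0, 0, 1, 0, 0, 0, 0, 0, 0, 1],
)

```text
clock: 19.95
tcp_pos: [0.4311, -0.3097, 0.3846]
eef_rot: [-0.411, -3.114, -0.001]
force: [0.1, 0.5, -4.2]
opening: 0.0163
```

```bash
python3 st.py
python3 - <<'E'
from h import *
M=camera_model("scene");S=camera_model("side")
s=sense();t=s['tcp_pos']
for n,m,o,sz in (("scene",M,(200,120),(130,90)),("side",S,(330,200),(130,110))):
  a=read_camera(n);cv2.imwrite(f"pics/{n}8.png",a)
  src=cv2.imread(f"pics/{n}3.png") 
  im=np.vstack([cv2.resize(x[o[1]:o[1]+sz[1]//1,o[0]:o[0]+sz[0]],None,fx=3,fy=3,interpolation=cv2.INTER_CUBIC) for x in (a,)])
  def circ(c,r,col):
    pts=np.array([w2p(m,[c[0]+r*np.cos(q),c[1]+r*np.sin(q),c[2]]) for q in np.linspace(0,6.28,50)])
    cv2.polylines(im,[((pts-o)*3).astype(int)],True,col,1)
  circ((.4306,-.3112,.062),.025,(0,255,255)); circ((t[0],t[1],t[2]-.2105),.022,(0,0,255))
  cv2.imwrite(f"pics/{n}8o.png",im)
E
```

```text
19.95 p [ 0.4311 -0.3097  0.3846] F [ 0.05  0.53 -4.23] T [-0.038  0.034 -0.017] yaw 164.95 j6 -2.001 tilt [-0.     0.001] 0.0163
```

View pics/scene8o.png

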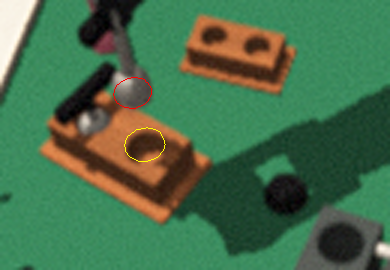

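View pics/side8o.png

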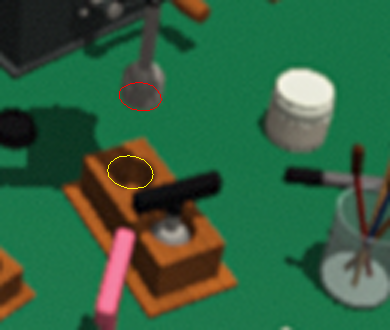

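Request:
move_arm(
  series=[0, -0.07, -2, 0, 0, 0, 1, 0, 0, -3, 0, 0, 0, 1, 0, 0, -3, 0, 0, 0, 1, 0, 0, -2, 0, 0, 0, 1, 0, 0, 0, 0, 0, 0, 1],
)

```text
clock: 20.68
tcp_pos: [0.4307, -0.31, 0.2832]
eef_rot: [-0.409, -3.112, -0.003]
force: [-0.8, 0.6, -3.7]
opening: 0.0164
```

```bash
python3 st.py
python3 - <<'E'
from h import *
for n,o,sz in (("scene",(200,120),(130,90)),("side",(330,200),(130,110))):
  a=read_camera(n);cv2.imwrite(f"pics/{n}9.png",cv2.resize(a[o[1]:o[1]+sz[1],o[0]:o[0]+sz[0]],None,fx=4,fy=4,interpolation=cv2.INTER_CUBIC))
E
```

```text
20.675 p [ 0.4307 -0.31    0.2832] F [-0.81  0.61 -3.67] T [-0.037  0.015 -0.028] yaw 165.03 j6 -2.003 tilt [-0.003  0.003] 0.0164
```

View pics/scene9.png

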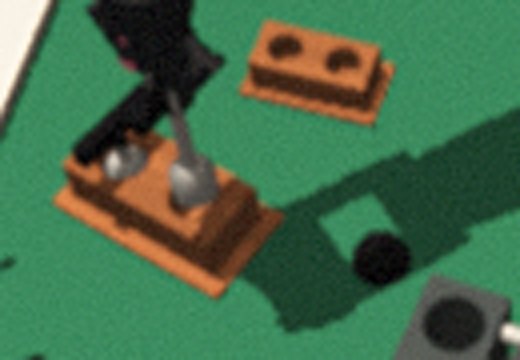

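View pics/side9.png

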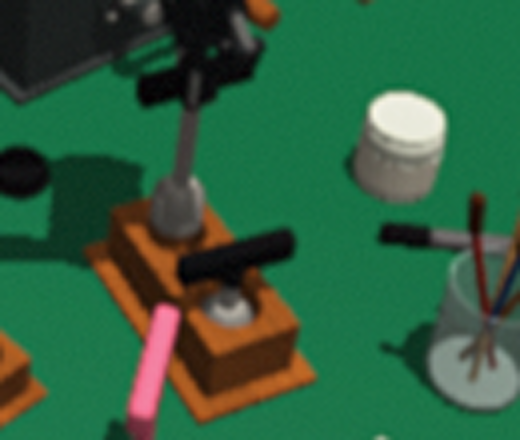

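Request:
move_arm(
  series=[0, -0.05, -0.6, 0, 0, 0, 1, 0, 0, -0.6, 0, 0, 0, 1, 0, 0, -0.6, 0, 0, 0, 1, 0, 0, 0, 0, 0, 0, 1],
)

```text
clock: 21.28
tcp_pos: [0.4308, -0.3111, 0.2661]
eef_rot: [-0.409, -3.114, -0.001]
force: [0.9, -0.6, -4.1]
opening: 0.0164
```

```bash
python3 st.py
```

```text
21.275 p [ 0.4308 -0.3111  0.2661] F [ 0.91 -0.57 -4.05] T [-0.027 -0.01  -0.012] yaw 165.02 j6 -2.004 tilt [-0.001  0.001] 0.0164
```

In the hole without contact; go on down toward the floor (TCP ≈ 0.2275).

Request:
move_arm(
  series=[0, 0, -1.0, 0, 0, 0, 1, 0, 0, -1.2, 0, 0, 0, 1, 0, 0, -1.0, 0, 0, 0, 1, 0, 0, -0.4, 0, 0, 0, 1, 0, 0, 0, 0, 0, 0, 1],
)

```text
clock: 21.9
tcp_pos: [0.4309, -0.3112, 0.2306]
eef_rot: [-0.409, -3.114, -0.001]
force: [-0.2, -0.1, -4.0]
opening: 0.0162
```

```bash
python3 st.py
```

```text
21.9 p [ 0.4309 -0.3112  0.2306] F [-0.23 -0.13 -3.96] T [ 0.014 -0.021 -0.006] yaw 165.02 j6 -2.004 tilt [-0.  0.] 0.0162
```

Request:
move_arm(
  series=[0, 0, -0.2, 0, 0, 0, 1, 0, 0, -0.1, 0, 0, 0, 1, 0, 0, -0.1, 0, 0, 0, 1, 0, 0, 0, 0, 0, 0, 1],
)

```text
clock: 22.4
tcp_pos: [0.4311, -0.3113, 0.2277]
eef_rot: [0.409, 3.114, -0.001]
force: [-1.5, 0.8, -0.4]
opening: 0.0164
```

```bash
python3 st.py
```

```text
22.4 p [ 0.4311 -0.3113  0.2277] F [-1.54  0.79 -0.38] T [0.219 0.136 0.004] yaw 165.03 j6 -2.004 tilt [ 0.001 -0.001] 0.0164
```

Request:
move_arm(
  series=[0, 0, 0, 0, 0, 0, 0.2, 0, 0, 0, 0, 0, 0, -0.3, 0, 0, 0, 0, 0, 0, -1, 0, 0, 0, 0, 0, 0, -1, 0, 0, 0, 0, 0, 0, -1],
)

```text
clock: 23.02
tcp_pos: [0.431, -0.3113, 0.2269]
eef_rot: [0.409, 3.115, 0.0]
force: [-0.3, -0.9, -0.5]
opening: 0.0856
```

Request:
move_arm(
  series=[0, 0, 0.5, 0, 0, 0, -1, 0, 0, 1.5, 0, 0, 0, -1, 0, 0, 3, 0, 0, 0, -1, 0, 0, 4, 0, 0, 0, -1, 0, 0, 3, 0, 0, 0, -1],
)

```text
clock: 23.65
tcp_pos: [0.431, -0.3113, 0.3502]
eef_rot: [0.409, 3.112, -0.002]
force: [0.2, -0.3, 0.7]
opening: 0.0855
```

```bash
python3 st.py
python3 - <<'E'
from h import *
for n in ("scene","side","wrist"):
  cv2.imwrite(f"pics/{n}10.png",read_camera(n))
a=cv2.imread("pics/scene10.png");cv2.imwrite("pics/scene10c.png",cv2.resize(a[60:260,180:400],None,fx=3,fy=3,interpolation=cv2.INTER_CUBIC))
a=cv2.imread("pics/side10.png");cv2.imwrite("pics/side10c.png",cv2.resize(a[150:330,290:490],None,fx=3,fy=3,interpolation=cv2.INTER_CUBIC))
E
```

```text
23.65 p [ 0.431  -0.3113  0.3502] F [ 0.2  -0.32  0.74] T [-0.051 -0.013  0.015] yaw 165.03 j6 -2.004 tilt [ 0.002 -0.002] 0.0855
```

View pics/scene10c.png

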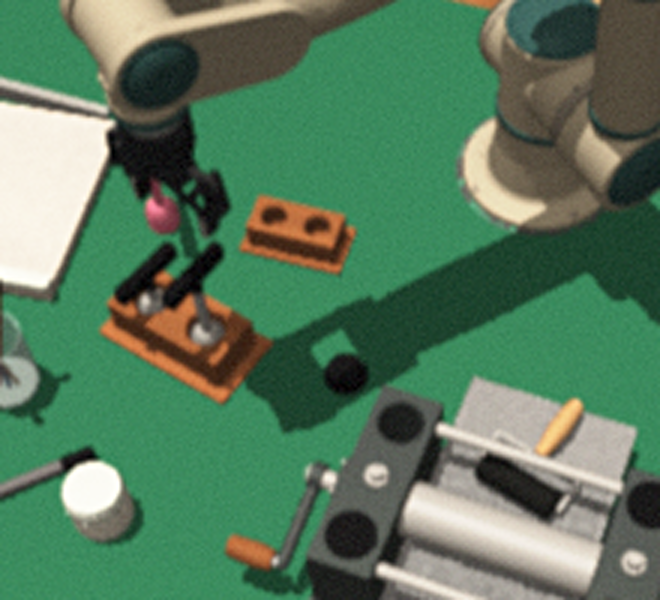

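View pics/side10c.png

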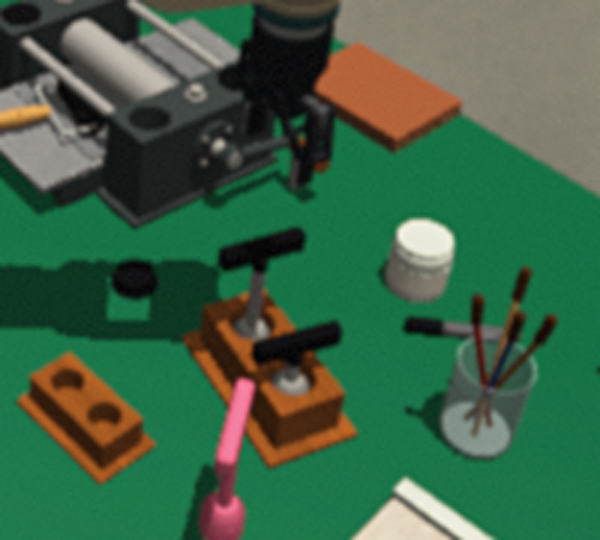

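View pics/wrist10.png

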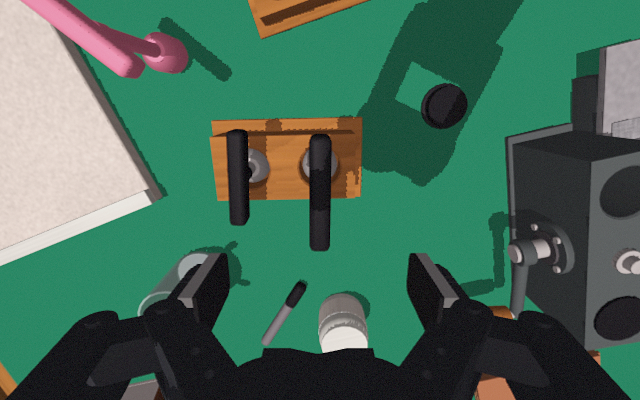

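The long wrench stands upright in its hole (wrist picture, bar at about (320,190)), with the short one beside it at (238,177). Nothing else has moved and the gripper is clear of everything.

```bash
python3 -c "
from rig import *
print(job_done(), sense()['clock'])"
```

```text
the job is handed in; nothing more can be done
the job is handed in; nothing more can be done
```

The nut is tightened firm on its rubber washer, and the long wrench is back upright in its own stand hole. I handed the job in at about 24 s of the 64 s allowed.

- **Fitting the wrench:** I lowered it into the open bore until it touched the nut, pressing with at most about 11 N. I then turned it gently and shifted it about 2 mm sideways until the socket slid onto the flats.
- **Tightening:** I turned the nut clockwise through about 84° of wrench travel. It ran at roughly 0.1 N m, then the torque rose to a peak of 0.54–0.56 N m, inside the 0.4–0.75 N m firm range and below the 1 N m crushing limit. That corresponds to about 0.37 rad of rubber squeeze, worked out from the torque rather than measured directly.
- **Turning back:** I turned the wrench back 23° (0.40 rad), enough to unload the rubber while staying within the socket's play, and the torque read zero. I did not check the nut again after lifting the wrench out.
- **Last checks:** The last scene, side and wrist pictures show the long wrench upright in its original hole. The short wrench and everything else in view look unmoved, and the gripper is open and clear.

The cameras put the bore up to about 7 mm apart in x, and the nut sat about 2 mm off my first estimate. I corrected that by feel.

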